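# Put the loupe away and walk the sticking case cover shut

### The job

Put the black loupe away: set it down upright, not dropped, on the felt of the middle bay of the wooden instrument case, let go, then slide the case's plywood cover shut until its far edge is fully home against the far wall at both ends. The cover binds in its sticky track when it goes crooked, so walk it in by short pushes with closed fingers against its two brass knobs in turn (push them, do not pinch them) and never force it: no push may exceed 25 N. Leave the ink bottle and the eraser in the case's left bay where they are.

Things in the scene. Friction and masses are not known exactly. Their poses are not given: they have to be found in the camera images.
- case: Wooden case with brass corners, fixed on the desk: 211 mm (x) by 315 mm (y), 58 mm high. Its x is the way the cover closes (away from the robot), y left, z up; origin on the desk 98 mm inside the far outer face, mid-width. Inner faces: far wall x = 88 mm, near wall x = -103 mm. A fixed deck, top z = 57.5 mm, runs from x = -113 to -14 mm; lips as high, 16 mm wide, run along both sides.
- bay (a point): Point on the felt (z = 6 mm; solid floor at z = 5 mm) of the case's empty middle bay, at case x = 53 mm, y = 0, in the part that the open cover leaves free. The bay is 120 mm wide (y) between two dividers along x that stand up to z = 29 mm.
- stop (a point): Middle of the far wall's inner face (case x = 88 mm), at the height of the cover's edge: the stop that the cover meets when fully home.
- panel: Sliding cover: plywood, 112 mm along the slide (x), 290 mm wide (y), 7 mm thick, 0.5 kg, a brass knob near each end. Origin at the centre of its underside, which rides at case z = 44 mm; axes as the case's when square. A few mm of side play, not always the same, let it turn 0.03 to 0.04 rad either way, then it binds. Starts, maybe crooked, 62 to 68 mm open; shut with its origin at case x = 32 mm.
- left_knob (a point): Point on the axis of the knob at the cover's left (+y) end, 22 mm above the cover's top. Slippery upright knob, 16 mm across, 30 mm tall (case z = 51 to 81 mm), at x = 41.5, y = 120 mm of the cover. Pushed toward +x from its near side: 2 to 6 N swings this end forward up to 26 mm about the other end; then the cover wedges in its track until the other knob is pushed. It does not spring back.
- right_knob (a point): The same on the like knob at the cover's right (-y) end, at x = 41.5, y = -120 mm of the cover. It behaves alike.
- left_corner (a point): Left end of the cover's far edge (mid thickness). Home when it touches the stop at case x = 88 mm. Over its last 10 mm each end slides in under a felt-tipped spring clip in the side lip, which holds it quiet: there a push of up to about 14 N is needed until it meets the stop.
- right_corner (a point): Right end of the cover's far edge (mid thickness), with the like spring clip. Home when it touches the stop at case x = 88 mm.
- loupe: Black cylindrical magnifier, 47 mm in diameter, 32 mm tall, 0.06 kg, standing upright on the desk in front of the case at its left or right. Origin at the centre of its underside, z up. Can be gripped across the diameter from above.
- ink_bottle: Dark square ink bottle, 42 mm wide, 66 mm tall, standing on the desk on the other side from the loupe. Origin at the centre of its underside. Bystander.
- block_eraser: Block eraser in a blue sleeve, 23 x 58 x 13 mm, lying in the case's left bay. Bystander.
Not all that is in view belongs to the job. Leave any green or pink look-alike of the loupe alone.

How it is judged:
On the way:
1. the loupe stands on the felt of the middle bay, released, the cover still open (z of loupe in the frame of case below 0.011 m and x of loupe in the frame of case between -0.08 and 0.07 m and y of loupe in the frame of case between -0.045 and 0.045 m and angle between loupe's own z axis and vertical below 0.15 rad and contact force between the fingers and loupe below 0.1 N), for 0.2 s.
At the end, for the whole second after the job is handed in: Both ends of the cover's far edge are within 1.5 mm of the stop and the cover is at rest; the loupe stands upright (within 0.15 rad) and still on the floor of the case's middle bay (x of each of left_corner, right_corner in the frame of case above 0.0865 m and linear speed of each of panel, loupe below 0.01 m/s and z of loupe in the frame of case below 0.011 m and x of loupe in the frame of case between -0.08 and 0.07 m and y of loupe in the frame of case between -0.045 and 0.045 m and angle between loupe's own z axis and vertical below 0.15 rad); the robot touches nothing.
It fails at once if the cover is forced: the robot presses on it with more than 25 N (contact force between any of the fingers, the arm and panel above 25 N).
It fails at once if the loupe is dropped (falls free by more than about 25 mm) (contact force between the fingers and loupe below 0.05 N and linear speed of loupe above 0.7 m/s).
It fails at once if the ink bottle is moved by more than 20 mm (distance of ink_bottle from where it was at the start of the episode above 0.02 m).
It fails at once if the eraser in the case is moved by more than 25 mm (distance of block_eraser from where it was at the start of the episode above 0.025 m).
It also fails if it takes over 67 s, if anything falls off the work surface, if the arm or the gripper's body presses on something with over 40 N, if the wrist force passes 120 N, or if a joint passes its speed limit or range.

### The arm

A 6-joint arm with a two-finger parallel gripper is mounted at the origin on a cart in front of the work surface, level with it; the furniture and walls round the work are solid. World frame = base frame: x ahead of the robot, y to its left, z up, the work surface at z = 0. Lengths are in m, angles in rad, forces in N, time in s.
With the tool pointing down it reaches from about 0.3 to 0.875 m from the base axis. Payload 6.4 kg.
Tool frame: the origin (TCP) lies midway between the tips of the shut fingers; the grasp point (between the pads) lies env.tcp_to_grasp behind it (env.tcp_to_grasp is the distance from the TCP to the grasp point, in m); z points along the fingers, y is the line along which they close (so a half turn about z gives the same grasp; the last joint's range is limited). The gripper opens to 85 mm and grips with 20 to 120 N. Pads are 22 mm wide; open, the fingers measure 114 mm over their backs; the gripper's body (76 mm by 85 mm) begins 54 mm behind the grasp point. The pads swing forward as they close: fully open they stand 13 mm farther back than shut.
Start: joints at [-1.467, 0.181, 1.607, -0, 1.354, -0.206], TCP at [0.175, -0.548, 0.2] pointing down, gripper open.
Joint ranges: [-2.99, 2.99], [-0.89, 2.07], [0.3, 2.58], [-1.14, 4.28], [0, 2.63], [-3.12, 3.12]. Speed limits (rad/s): [2.57, 2.57, 3.01, 3.14, 3.14, 3.14].

### API

Orientations are given as a unit quaternion [w, x, y, z].
In Python, from bench import env, grab_frame, sign_off gives the robot as it stands.
- The arm moves only by the shell command python3 -m pendant 'ROWS'. ROWS is JSON, a list of rows, each a list of 7 numbers: the opening, from 0 (shut) to 1 (fully open), then the shift along the tool's x, y, z in m, then the turn, a rotation vector about the tool's x, y, z in rad. A call has 1 to 5 rows; each row is the pose to reach, as a shift and turn from the pose commanded when the call began, along the tool's axes at that moment; what a row does not reach only later rows make up. A row lasts 1/8 s, in which the tool goes at most 62.5 mm and 10.7 degrees, less where a joint would pass 70% of its speed; a pose out of reach is approached as far as the arm can. A call with a gripper value outside its range is refused whole. The fingers move at their own pace and stop on an object; the grip force is fixed at half the most. Time passes only in rows, so rows that repeat a pose let the fingers close. It gives the time, the measured TCP pose, the force, the opening and the grip force at its end, in the units of the state.
- env.state(): the state, without advancing time (a new reading comes with each control period).
- grab_frame(name): name is "side" or "top"; returns a dict with "img" (480x640x3 uint8, red, green, blue), "range_z" (480x640 float32, m along the optical axis (not along the pixel's ray), 0 where there is no reading), "K" (3x3 intrinsics, pixels), "T" (4x4, takes a point from camera to world coordinates). Camera axes: x right, y down, z forward; pixel columns grow to the right and rows downward; lengths in m; the calibration is good to about 2 mm. A picture is of the moment at which its call begins.
- sign_off(): hands the job in; it is judged then, once.
The state is a dict: "clock": time; "qpos": joint angles; "joint_vel": joint speeds; "joint_torque": joint torques, N m; "tcp_pos": TCP position; "eef_rot": TCP orientation; "force": force on the tool from outside, world axes, zero at the start; "torque": the same for the moment, N m; "width": finger opening in m; "grasp_force": force on a finger pad.
Only numpy, scipy, OpenCV 4.12 (cv2) and the standard library are available. Lean on these libraries where they do the work, as an engineer would, in place of code of your own. Each camera call takes 0.05 s, during which the arm holds its last target. There are 200 camera calls.

## Working session

There is one attempt and no reset: what is moved stays moved. The work goes in short steps, Python scripts to look and compute and a shell command to move; the robot and the scene stay as the last step left them, time stands still between calls to the robot, and variables do not carry over. Pictures are saved under pics/ and viewed, at most 10 in all, crops included, and the job is handed in when it is done.

```bash
ls; mkdir -p pics
python3 - <<'E'
from bench import env, grab_frame
import cv2,numpy as np
for n in("top","side"):
    f=grab_frame(n); cv2.imwrite(f"pics/{n}0.png",f["img"][:,:,::-1]); np.savez(f"{n}0.npz",**f); print(n,f["K"].tolist(),np.round(f["T"],3).tolist())
s=env.state(); print(s["clock"],s["tcp_pos"],s["eef_rot"],s["width"],s["force"],env.tcp_to_grasp)
E
```

```text
pics
top [[474.7078266408871, 0.0, 326.1253395775445], [0.0, 474.7078266408871, 241.1681326726191], [0.0, 0.0, 1.0]] [[0.0, -0.995, 0.096, 0.387], [-1.0, 0.001, 0.009, -0.068], [-0.009, -0.096, -0.995, 1.167], [0.0, 0.0, 0.0, 1.0]]
side [[558.4942268590127, 0.0, 313.6022137280506], [0.0, 558.4942268590127, 244.0825540135155], [0.0, 0.0, 1.0]] [[-0.832, -0.315, 0.456, -0.259], [-0.554, 0.503, -0.663, 1.042], [-0.021, -0.804, -0.594, 1.054], [0.0, 0.0, 0.0, 1.0]]
0.1 [ 0.17525633 -0.54706594  0.19926471] [-8.01245342e-04  9.88027027e-01  1.54278807e-01  4.55648138e-05] 0.08568758866456705 [ 0.06353479 -0.03780677 -0.86040908] 0.0187
```

View pics/top0.png

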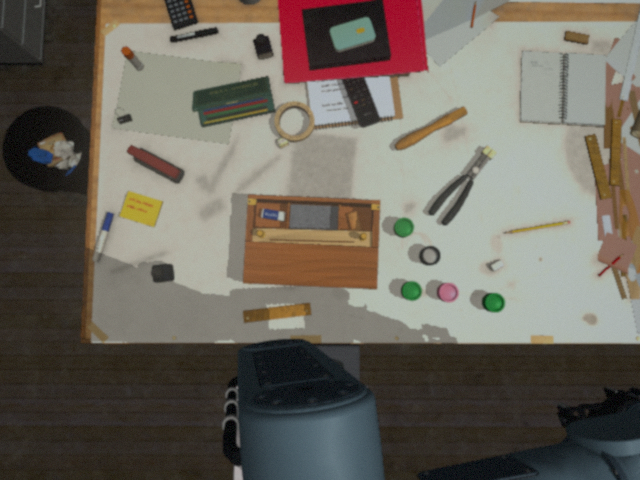

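View pics/side0.png

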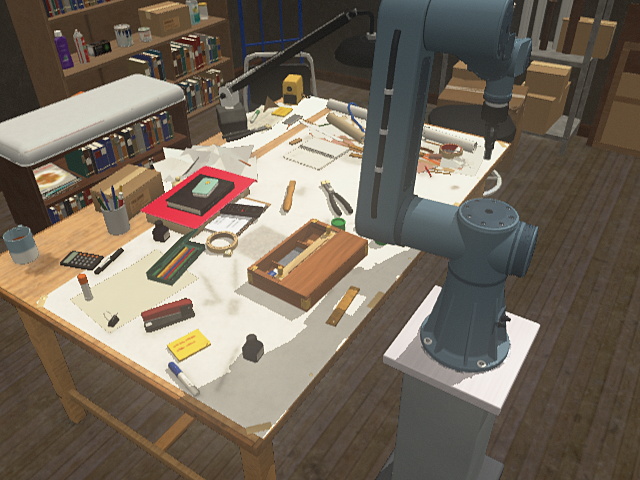

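The top view shows the case at about (312,242), with the cover strip at rows 228–245 and its knobs near (258,237) and (365,237).

Loupe candidates are the black ring (429,255), greens (403,227), (411,290) and (493,302), and pink (447,292). Only the black one at (429,255) fits. The ink bottle is at (162,272). I'll confirm this in an enlarged crop.

```bash
cat > h.py <<'E'
import numpy as np,cv2
def ray(f,uv,z):
    "pixels -> world points on plane z"
    uv=np.atleast_2d(uv).astype(float); T=f["T"]
    d=np.c_[uv,np.ones(len(uv))]@np.linalg.inv(f["K"]).T@T[:3,:3].T
    return T[:3,3]+d*((z-T[2,3])/d[:,2])[:,None]
def proj(f,P):
    P=np.atleast_2d(P); T=f["T"]; c=(P-T[:3,3])@T[:3,:3]@f["K"].T
    return c[:,:2]/c[:,2:]
E
python3 - <<'E'
import numpy as np,cv2
from h import *
f=dict(np.load("top0.npz")); im=f["img"]
c=cv2.resize(im[185:315,230:510],None,fx=2.8,fy=2.8,interpolation=cv2.INTER_CUBIC)
s=dict(np.load("side0.npz"))["img"][210:315,240:380]
c2=cv2.resize(s,None,fx=2,fy=2,interpolation=cv2.INTER_CUBIC)
o=np.zeros((364+210,784,3),np.uint8); o[:364]=c; o[364:,:280]=c2
cv2.imwrite("pics/crop.png",o[:,:,::-1])
# rough frames
print(ray(f,[[429,255]],.032),ray(f,[[312,242],[248,198],[380,200],[377,288],[245,286]],.058))
# depth height map around case: rows profile
v,u=np.mgrid[0:480,0:640]; z=f["range_z"]
P=(np.stack([u,v,np.ones_like(u)],-1)@np.linalg.inv(f["K"]).T*z[...,None])@f["T"][:3,:3].T+f["T"][:3,3]
for col in (258,300,330,365): print(col,np.round(P[192:292:3,col,2]*1000).astype(int))
m=(im.max(2)<60)&(abs(u-429)<16)&(abs(v-255)<16); print(m.sum(),u[m].mean(),v[m].mean(),u[m].min(),u[m].max(),v[m].min(),v[m].max(),P[255,429],P[250:260,420:440,2].max())
E
```

```text
[[ 0.46217765 -0.30389962  0.032     ]] [[ 0.4911335  -0.02492338  0.058     ]
 [ 0.59605533  0.12723651  0.058     ]
 [ 0.59080188 -0.18549264  0.058     ]
 [ 0.38368124 -0.17632     0.058     ]
 [ 0.38825748  0.13092528  0.058     ]]
258 [ 3 59 57 26  5  7  4  9  7  7  8  4  1 78 83 53 52 56 57 57 54 58 55 62
 58 53 61 57 59 57 57  0 -2  4]
300 [ 0 -3 58 53 11  9  5  6  6  5  6  3  4 51 52 51 55 53 54 54 56 60 57 60
 56 56 54 55 57 61 54 57  4  1]
330 [ 5  5 56 56 24  5  8  8  1  7  3  6 10 50 50 50 52 55 55 58 58 58 52 57
 61 58 55 60 58 60 55 58  3 -3]
365 [ 1  1  3 58 45  7  6  5  4  2  7  5  9  3 82 81 56 53 55 55 61 55 57 59
 60 60 56 55 61 55 56 59 59 -3]
45 426.4222222222222 256.0444444444444 420 438 247 263 [ 0.46266352 -0.3054157   0.02470985] 0.03656774983840072
```

View pics/crop.png

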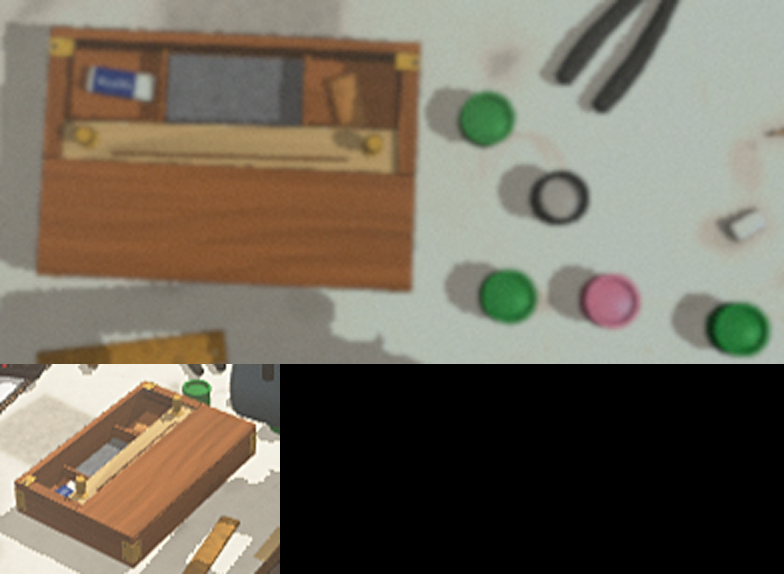

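The crop confirms the loupe: a black ring at crop (559,197), which is full-frame (429.6,255.4). Knob tops are at crop (85,135) and (372,145). The cover is slightly crooked.

```bash
cat >> h.py <<'E'
def cloud(f):
    v,u=np.mgrid[0:480,0:640]
    return (np.stack([u,v,np.ones_like(u)],-1)@np.linalg.inv(f["K"]).T*f["range_z"][...,None])@f["T"][:3,:3].T+f["T"][:3,3]
E
python3 - <<'E'
from h import *
f=dict(np.load("top0.npz")); P=cloud(f); im=f["img"]
c=lambda L:np.array(L)/2.8+[230-.3,185-.3]
W=ray(f,c([[52,28],[420,42],[411,290],[38,273]]),.058)[:,:2]
print(np.round(W,4))
m=np.array([[.098,.1575],[.098,-.1575],[-.113,-.1575],[-.113,.1575]])
A=m-m.mean(0);B=W-W.mean(0)
yaw=np.arctan2((A[:,0]*B[:,1]-A[:,1]*B[:,0]).sum(),(A*B).sum())
R=np.array([[np.cos(yaw),-np.sin(yaw)],[np.sin(yaw),np.cos(yaw)]]);o=W.mean(0)-R@m.mean(0)
print("yaw",yaw,"origin",o,"resid",np.round((W-(m@R.T+o))*1e3,1).tolist())
np.savez("case.npz",R=R,o=o,yaw=yaw)
tocase=lambda w:(np.atleast_2d(w)[:,:2]-o)@R
print("bay",R@[.053,0]+o,"loupe",ray(f,c([[559,197]]),.032))
# knobs: brightish tops by height
v,u=np.mgrid[0:480,0:640]
for cx,cy in((258,237),(364,237)):
    k=(P[...,2]>.07)&(P[...,2]<.095)&(abs(u-cx)<14)&(abs(v-cy)<12)
    w=ray(f,[[u[k].mean(),v[k].mean()]],.078); print("knob",k.sum(),u[k].mean(),v[k].mean(),w,tocase(w))
# loupe ring from brightness: dark px
g=cv2.cvtColor(im,cv2.COLOR_RGB2GRAY)
sub=cv2.threshold(g[240:272,412:448],70,255,cv2.THRESH_BINARY_INV)[1]
cs=max(cv2.findContours(sub,cv2.RETR_EXTERNAL,cv2.CHAIN_APPROX_NONE)[0],key=cv2.contourArea)
(x,y),r=cv2.minEnclosingCircle(cs); print("ring",x+412,y+240,r,ray(f,[[x+412,y+240]],.02))
E
```

```text
[[ 0.604   0.1267]
 [ 0.5915 -0.1848]
 [ 0.3831 -0.1751]
 [ 0.3971  0.1351]]
yaw -0.04285769348589788 origin [ 0.50140465 -0.02484264] resid [[-2.1, -1.6], [-1.0, 1.6], [1.3, 2.2], [1.8, -2.2]]
bay [ 0.55435599 -0.02711341] loupe [[ 0.46204042 -0.30471521  0.032     ]]
knob 41 259.8536585365854 233.14634146341464 [[0.5098852  0.09496171 0.078     ]] [[0.00333979 0.12005769]]
knob 38 363.39473684210526 235.92105263157896 [[ 0.50325227 -0.14421715  0.078     ]] [[ 0.00696047 -0.11918574]]
ring 426.0 256.0 8.062357902526855 [[ 0.46055963 -0.29910977  0.02      ]]
```

```bash
cat >> h.py <<'E'
from scipy.spatial.transform import Rotation as Ro
def go(s,p,yaw=None):
    "shift in tool axes to world point p and turn so that tool x lies at world yaw, tool down"
    q=s["eef_rot"]; R=Ro.from_quat([q[1],q[2],q[3],q[0]])
    d=R.inv().apply(np.array(p)-s["tcp_pos"]); t=np.zeros(3)
    if yaw is not None: t=(R.inv()*Ro.from_euler("zx",[yaw,np.pi])).as_rotvec()
    return np.round(d,4),np.round(t,4)
E
python3 - <<'E'
from h import *; from bench import env
s=env.state(); print(go(s,[.462,-.304,.12],-.043), go(s,[.462,-.304,.004],-.043))
E
```

```text
(array([ 0.3472, -0.144 ,  0.0796]), array([-1.600e-03, -1.000e-04,  2.668e-01])) (array([ 0.3471, -0.1438,  0.1956]), array([-1.600e-03, -1.000e-04,  2.668e-01]))
```

```bash
sed -i 's/"zx"/"ZX"/' h.py
python3 -m pendant '[[1,0.05,-0.02,0,0,0,0.1],[1,0.11,-0.045,0.02,0,0,0.2],[1,0.17,-0.07,0.04,0,0,0.3],[1,0.23,-0.09,0.06,0,0,0.353],[1,0.285,-0.115,0.08,0,0,0.353]]'
python3 - <<'E'
from h import *; from bench import env
s=env.state(); print(go(s,[.462,-.304,.12],-.043), go(s,[.462,-.304,.004],-.043))
E
```

```text
clock: 0.72
tcp_pos: [0.4016, -0.3598, 0.1244]
eef_rot: [0.0, 1.0, -0.022, 0.0]
force: [-0.4, -0.2, 0.8]
width: 0.0853
grasp_force: 0.0
(array([ 0.0579, -0.0585,  0.0044]), array([ 0.0002, -0.0002, -0.0011])) (array([ 0.0578, -0.0585,  0.1204]), array([ 0.0002, -0.0002, -0.0011]))
```

```bash
python3 -m pendant '[[1,0.03,-0.03,0,0,0,0],[1,0.054,-0.057,0,0,0,0],[1,0.054,-0.057,0.02,0,0,0],[1,0.054,-0.057,0.02,0,0,0]]'
python3 - <<'E'
from h import *; from bench import env,grab_frame
s=env.state(); print(go(s,[.462,-.304,.12],-.043), go(s,[.462,-.304,.004],-.043))
f=grab_frame("side"); np.savez("s1.npz",**f)
print(proj(f,[[.462,-.304,.032],[.462,-.304,0],s["tcp_pos"]]))
u,v=proj(f,[[.462,-.304,.05]])[0].astype(int)
u0,v0=max(u-60,0),max(v-50,0)
cv2.imwrite("pics/s1.png",cv2.resize(f["img"][v0:v0+100,u0:u0+130],None,fx=5,fy=5,interpolation=cv2.INTER_CUBIC)[:,:,::-1]); print(u0,v0)
E
```

```text
clock: 1.23
tcp_pos: [0.4558, -0.3049, 0.1033]
eef_rot: [-0.001, 1.0, -0.021, -0.001]
force: [0.8, -1.1, -0.3]
width: 0.0856
grasp_force: 0.0
(array([ 0.0061, -0.0012, -0.0168]), array([-0.0028,  0.003 ,  0.0009])) (array([ 0.0065, -0.0009,  0.0992]), array([-0.0028,  0.003 ,  0.0009]))
[[364.63137048 218.86169468]
 [364.30540124 226.90525757]
 [367.2209556  200.75348454]]
304 164
```

View pics/s1.png

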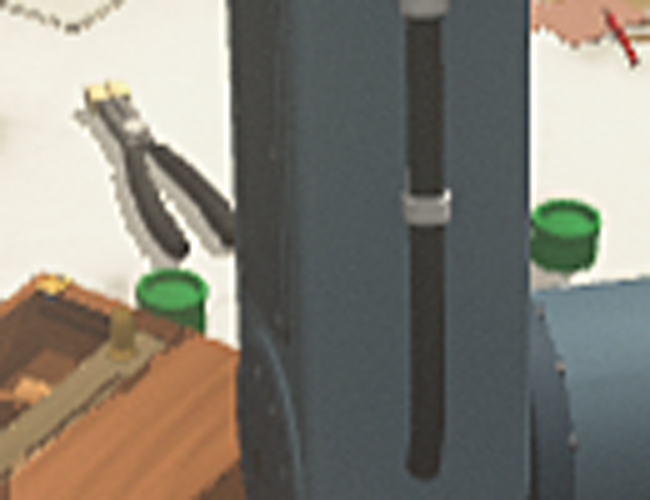

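The side view is blocked by the arm's upper link. The ±19 mm finger margin covers the top-view error, so I'll descend.

```bash
python3 -m pendant '[[1,0.006,-0.001,0.03,0,0,0],[1,0.006,-0.001,0.06,0,0,0],[1,0.006,-0.001,0.08,0,0,0],[1,0.006,-0.001,0.092,0,0,0],[1,0.006,-0.001,0.099,0,0,0]]' 
python3 -m pendant '[[1,0,0,0,0,0,0],[0,0,0,0,0,0,0],[0,0,0,0,0,0,0],[0,0,0,0,0,0,0],[0,0,0,0,0,0,0]]'
```

```text
clock: 1.9
tcp_pos: [0.4627, -0.3064, 0.0061]
eef_rot: [0.0, 1.0, -0.022, 0.0]
force: [0.4, -0.5, 0.3]
width: 0.0855
grasp_force: 0.0
clock: 2.52
tcp_pos: [0.4629, -0.3059, 0.0062]
eef_rot: [0.0, 1.0, -0.022, 0.0]
force: [0.8, -0.6, 0.4]
width: 0.012
grasp_force: 0.0
```

The fingers closed on nothing, so I'll stop them, lift and look.

```bash
python3 -m pendant '[[0.3,0,0,0,0,0,0],[0.3,0,0,-0.05,0,0,0],[1,0,0,-0.1,0,0,0],[1,-0.06,0,-0.14,0,0,0],[1,-0.12,0,-0.16,0,0,0]]'
python3 - <<'E'
from h import *; from bench import env,grab_frame
f=grab_frame("top"); np.savez("t1.npz",**f); print(env.state()["tcp_pos"])
cv2.imwrite("pics/t1.png",cv2.resize(f["img"][180:330,340:540],None,fx=4,fy=4,interpolation=cv2.INTER_CUBIC)[:,:,::-1])
E
```

```text
clock: 3.15
tcp_pos: [0.352, -0.3017, 0.1646]
eef_rot: [0.001, 1.0, -0.021, 0.001]
force: [-0.4, -0.9, 0.3]
width: 0.078
grasp_force: 0.0
[ 0.34706448 -0.30108489  0.1659675 ]
```

View pics/t1.png

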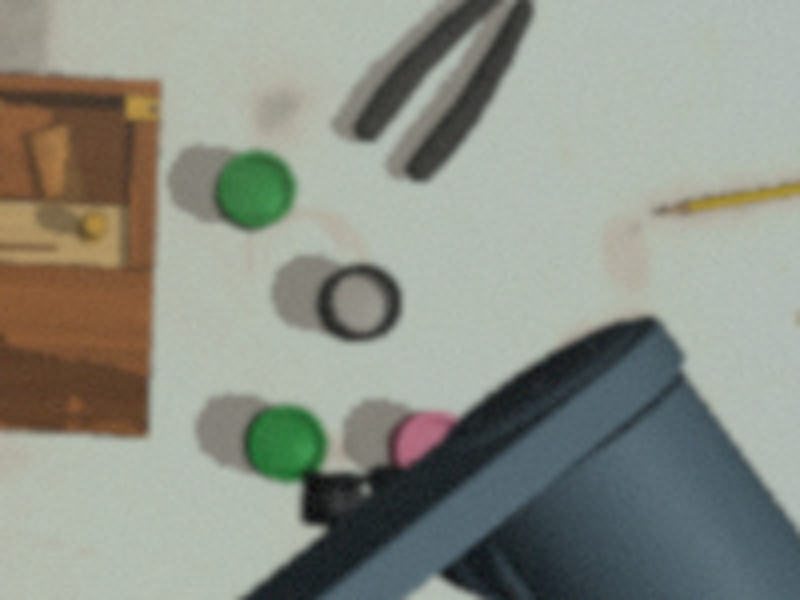

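The loupe is still at full-frame (430,255.4), unmoved. I'll check whether the fingertip seen at crop (335,495) agrees with the measured TCP.

Run:
```python
from h import *; from bench import env
f=dict(np.load("t1.npz")); s=env.state()
print(f["T"].tolist()); print("tcp px",proj(f,s["tcp_pos"]),s["tcp_pos"],s["width"])
P=cloud(f); print("black at",P[300:308:2,420:428:2].round(3).tolist())
print("loupe",P[255,430],ray(f,[[430,255.4]],.032)); 
fs=dict(np.load("side0.npz")); print("side px case near-left corner etc",proj(fs,[[.3971,.1351,.058],[.604,.1267,.058],[.383,-.1751,.058]]))
t0=dict(np.load("top0.npz")); p0=ray(t0,[[162,272]],.066)[0]; print("ink",p0,proj(fs,p0))
```

```text
[[0.00017725789159918261, -0.9954181491759545, 0.09561734607673023, 0.3865111842074392], [-0.9999618560080529, 0.0006585315774755248, 0.008709355033049529, -0.06779564126350764], [-0.008732417109260362, -0.09561524265136181, -0.9953800632241692, 1.1673196276954505], [0.0, 0.0, 0.0, 1.0]]
tcp px [[442.06544301 305.77219407]] [ 0.34706448 -0.30108489  0.1659675 ] 0.08454277264414557
black at [[[0.363, -0.231, 0.295], [0.363, -0.233, 0.305], [0.363, -0.235, 0.313], [0.363, -0.239, 0.311]], [[0.359, -0.231, 0.295], [0.359, -0.232, 0.31], [0.359, -0.235, 0.312], [0.359, -0.239, 0.311]], [[0.355, -0.231, 0.296], [0.356, -0.232, 0.308], [0.356, -0.235, 0.311], [0.356, -0.239, 0.309]], [[0.352, -0.23, 0.298], [0.352, -0.232, 0.308], [0.352, -0.235, 0.312], [0.352, -0.239, 0.31]]]
loupe [ 0.46253465 -0.3074149   0.02662888] [[ 0.46121848 -0.30626678  0.032     ]]
side px case near-left corner etc [[305.02296872 295.74122973]
 [246.79940082 268.11649571]
 [366.6966668  239.56636986]]
ink [0.42059563 0.32315729 0.066     ] [[253.86652308 333.06726996]]
```

Run:
```python
from h import *; from bench import env,grab_frame
fs=dict(np.load("side0.npz")); print(proj(fs,[[.1753,-.5471,.1993],[.1753,-.5471,.218]]))
f=grab_frame("side");s=env.state();print(proj(f,[s["tcp_pos"],[.4615,-.306,.032]]))
o=np.vstack([cv2.resize(x,None,fx=5,fy=5,interpolation=cv2.INTER_CUBIC) for x in (fs["img"][110:170,430:560],f["img"][160:220,340:470])])
cv2.imwrite("pics/g.png",o[:,:,::-1])
```

```text
[[484.06434041 165.00834683]
 [485.02410118 159.6994426 ]]
[[398.04536521 193.72395658]
 [365.06628732 218.61764649]]
```

View pics/g.png

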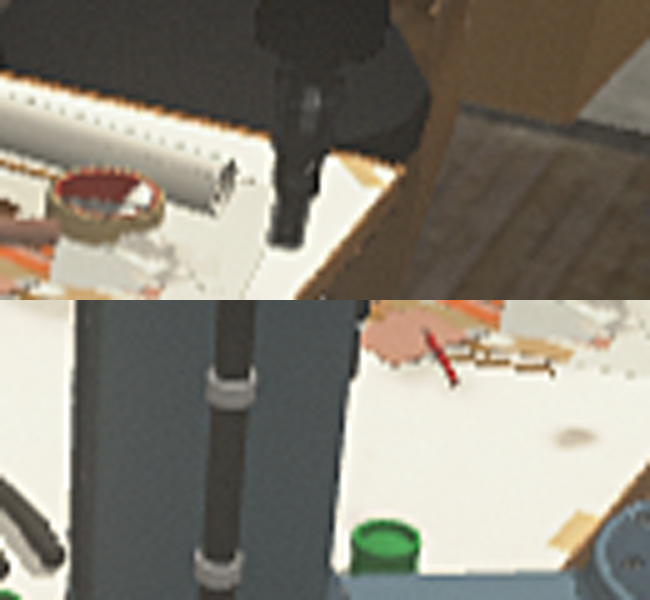

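The geometry is consistent. The open pads sit 13 mm further back, so their centres were level with the rim (z≈0.03) and slid over the top. I'll go back lower, to TCP z≈0, and close while watching the width.

```bash
python3 - <<'E'
from h import *; from bench import env
s=env.state(); print(go(s,[.4615,-.306,.12],-.043),go(s,[.4615,-.306,.0],-.043))
E
python3 -m pendant '[[1,0.06,0,0,0,0,0],[1,0.115,0.001,0,0,0,0],[1,0.115,0.001,0.04,0,0,0],[1,0.115,0.001,0.09,0,0,0],[1,0.115,0.001,0.12,0,0,0]]'
python3 -m pendant '[[1,0,0,0.02,0,0,0],[1,0,0,0.03,0,0,0],[1,0,0,0.03,0,0,0]]'
python3 - <<'E'
from h import *; from bench import env
s=env.state(); print(go(s,[.4615,-.306,.0],-.043))
E
```

```text
(array([ 0.1119, -0.0009,  0.0452]), array([ 0.0035, -0.0012, -0.0025])) (array([ 0.1117, -0.0013,  0.1652]), array([ 0.0035, -0.0012, -0.0025]))
clock: 3.88
tcp_pos: [0.4664, -0.3054, 0.0393]
eef_rot: [-0.001, 1.0, -0.021, -0.001]
force: [-0.6, -0.4, 0.2]
width: 0.085
grasp_force: 0.0
clock: 4.25
tcp_pos: [0.467, -0.3066, 0.0119]
eef_rot: [-0.0, 1.0, -0.022, -0.0]
force: [0.1, -0.2, -0.2]
width: 0.0856
grasp_force: 0.0
(array([-0.0055, -0.0004,  0.0119]), array([-0.0009,  0.0009, -0.0001]))
```

```bash
python3 -m pendant '[[1,-0.0055,0,0.006,0,0,0],[1,-0.0055,0,0.0115,0,0,0],[1,-0.0055,0,0.0115,0,0,0],[0.65,-0.0055,0,0.0115,0,0,0],[0.65,-0.0055,0,0.0115,0,0,0]]'
python3 -m pendant '[[0.45,0,0,0,0,0,0],[0.45,0,0,0,0,0,0],[0.45,0,0,0,0,0,0]]'
```

```text
clock: 4.88
tcp_pos: [0.4619, -0.307, 0.0013]
eef_rot: [0.0, 1.0, -0.022, 0.0]
force: [-0.4, 0.3, -0.2]
width: 0.0557
grasp_force: 0.0
clock: 5.25
tcp_pos: [0.4617, -0.3068, 0.001]
eef_rot: [0.0, 1.0, -0.022, 0.0]
force: [-0.0, 0.1, -1.0]
width: 0.0382
grasp_force: 0.0
```

Run:
```python
from h import *; from bench import env,grab_frame
f=grab_frame("top"); s=env.state(); print(proj(f,[s["tcp_pos"],[.4615,-.306,.032]]))
a=f["img"][200:300,360:520]
z=f["range_z"][200:300,360:520]; P=cloud(f)[200:300,360:520]
h=np.clip(P[...,2]/.3*255,0,255).astype(np.uint8); h=cv2.applyColorMap(h,cv2.COLORMAP_JET)[:,:,::-1]
cv2.imwrite("pics/t2.png",cv2.resize(np.hstack([a,h]),None,fx=2.5,fy=2.5,interpolation=cv2.INTER_CUBIC)[:,:,::-1])
```

```text
[[427.56581097 256.05572578]
 [429.88578811 255.28251776]]
```

View pics/t2.png

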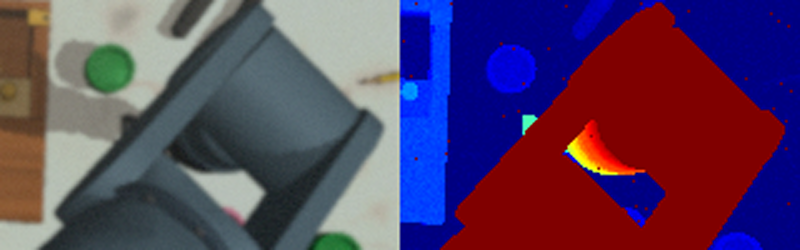

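The arm hides the gripper from above here, so the picture settles nothing. I'll measure the fingertips directly from the first side view's depth.

Run:
```python
from h import *
f=dict(np.load("side0.npz")); P=cloud(f); g=f["img"].max(2)
for v in range(124,164,3):
    r=[(u,*np.round(P[v,u]*1e3).astype(int).tolist()) for u in range(480,497,3) if abs(f["range_z"][v,u]-1.72)<.25]
    print(v,r)
for p in ([.1753,-.5471,.1993],[.1753-.0135,-.5471+.0425,.2123],[.1753+.0135,-.5471-.0425,.2123]): print(proj(f,p), f["T"][:3,2]@(np.array(p)-f["T"][:3,3]))
```

```text
124 [(486, 191, -546, 335), (489, 172, -510, 353), (492, 163, -508, 356), (495, 155, -511, 357)]
127 [(486, 184, -526, 334), (489, 170, -508, 345), (492, 160, -503, 349), (495, 156, -518, 344)]
130 [(486, 180, -517, 329), (489, 161, -480, 349), (492, 153, -481, 350), (495, 146, -486, 350)]
133 [(486, 178, -516, 320), (489, 158, -476, 341), (492, 150, -478, 343), (495, 142, -479, 344)]
136 [(486, 174, -507, 316), (489, 157, -475, 333), (492, 150, -482, 331), (495, 142, -485, 332)]
139 [(486, 162, -471, 323), (489, 157, -482, 320), (492, 147, -476, 325), (495, 149, -517, 308)]
142 [(486, 160, -470, 315), (489, 183, -586, 260), (492, 147, -484, 312)]
145 [(486, 160, -474, 303), (489, 156, -490, 298), (492, 145, -482, 304)]
148 [(486, 158, -472, 295), (489, 151, -477, 295), (492, 141, -474, 299)]
151 [(486, 162, -492, 276), (489, 153, -491, 278)]
154 [(486, 160, -490, 267), (489, 152, -492, 269)]
157 [(483, 168, -492, 254), (486, 159, -492, 256), (489, 150, -493, 258)]
160 [(489, 151, -500, 245)]
163 []
[[484.06434041 165.00834683]] 1.7590519167612424
[[484.14250677 168.01264794]] 1.7170023946082507
[[485.29542133 154.89411342]] 1.7856674585624572
```

The near fingertip's depth point is (0.158, -0.493, 0.25), about 37 mm higher than the reported TCP implies; sideways it agrees. The real tips are therefore well above the reading and closed over the loupe. I'll open, go lower with a guarded descent, and watch the force.

```bash
python3 -m pendant '[[1,0,0,0,0,0,0],[1,0,0,0,0,0,0],[1,0,0,0,0,0,0],[1,0,0,0.01,0,0,0],[1,0,0,0.01,0,0,0]]'
python3 -m pendant '[[1,0,0,0.005,0,0,0],[1,0,0,0.01,0,0,0],[1,0,0,0.01,0,0,0]]'
python3 -m pendant '[[1,0,0,0.003,0,0,0],[1,0,0,0.006,0,0,0],[1,0,0,0.006,0,0,0]]'
```

```text
clock: 5.92
tcp_pos: [0.4609, -0.306, -0.0102]
eef_rot: [-0.001, 1.0, -0.022, -0.001]
force: [-0.2, 0.2, -0.1]
width: 0.0855
grasp_force: 0.0
clock: 6.3
tcp_pos: [0.4613, -0.3064, -0.0196]
eef_rot: [-0.0, 1.0, -0.022, -0.0]
force: [0.7, 0.2, 0.7]
width: 0.0856
grasp_force: 0.0
clock: 6.68
tcp_pos: [0.4615, -0.3066, -0.0252]
eef_rot: [-0.0, 1.0, -0.022, -0.0]
force: [-1.2, -0.2, -0.4]
width: 0.0856
grasp_force: 0.0
```

The reported TCP is below the desk with no contact, which confirms the offset.

```bash
python3 -m pendant '[[1,0,0,0.005,0,0,0],[1,0,0,0.009,0,0,0],[0.65,0,0,0.009,0,0,0],[0.65,0,0,0.009,0,0,0],[0.65,0,0,0.009,0,0,0]]'
python3 -m pendant '[[0.4,0,0,0,0,0,0],[0.4,0,0,0,0,0,0],[0.4,0,0,0,0,0,0]]'
```

```text
clock: 7.3
tcp_pos: [0.4617, -0.3069, -0.0338]
eef_rot: [0.0, 1.0, -0.022, 0.0]
force: [0.6, -0.4, 1.4]
width: 0.0557
grasp_force: 0.0
clock: 7.68
tcp_pos: [0.4621, -0.3074, -0.0332]
eef_rot: [0.001, 1.0, -0.022, 0.0]
force: [-1.1, -0.1, 6.0]
width: 0.0447
grasp_force: 64.6
```

Gripped: 44.7 mm wide, 65 N on the pads. Next I lift and carry it to above the bay.

```bash
python3 -m pendant '[[0.4,0,0,-0.03,0,0,0],[0.4,0,0,-0.07,0,0,0],[0.4,0,0,-0.11,0,0,0],[0.4,0,0,-0.15,0,0,0],[0.4,0,0,-0.15,0,0,0]]'
python3 -m pendant '[[0.4,0.01,-0.04,0,0,0,0],[0.4,0.025,-0.09,0,0,0,0],[0.4,0.04,-0.14,0,0,0,0],[0.4,0.055,-0.19,0,0,0,0],[0.4,0.07,-0.235,0,0,0,0]]'
python3 -m pendant '[[0.4,0.01,-0.04,0,0,0,0],[0.4,0.01,-0.046,0,0,0,0],[0.4,0.01,-0.046,0,0,0,0]]'
python3 - <<'E'
from h import *; from bench import env,grab_frame
s=env.state(); print(go(s,[.5544,-.0271,-.0275],-.043),s["grasp_force"])
E
```

```text
clock: 8.3
tcp_pos: [0.4635, -0.3086, 0.1196]
eef_rot: [0.002, 1.0, -0.022, 0.003]
force: [0.2, -0.3, -0.1]
width: 0.0447
grasp_force: 61.8
clock: 8.93
tcp_pos: [0.541, -0.0728, 0.1144]
eef_rot: [-0.0, 1.0, -0.021, -0.001]
force: [-0.1, -0.9, -0.6]
width: 0.0444
grasp_force: 61.7
clock: 9.3
tcp_pos: [0.5528, -0.0292, 0.1148]
eef_rot: [-0.0, 1.0, -0.021, -0.001]
force: [0.1, -0.0, -0.4]
width: 0.0448
grasp_force: 61.7
(array([ 0.0018, -0.0022,  0.1423]), array([-0.0001,  0.0021,  0.0008])) 61.709148933796314
```

```bash
python3 -m pendant '[[0.4,0.002,-0.002,0.04,0,0,0],[0.4,0.002,-0.002,0.08,0,0,0],[0.4,0.002,-0.002,0.105,0,0,0],[0.4,0.002,-0.002,0.12,0,0,0],[0.4,0.002,-0.002,0.13,0,0,0]]'
python3 -m pendant '[[0.4,0,0,0.003,0,0,0],[0.4,0,0,0.006,0,0,0],[0.4,0,0,0.006,0,0,0]]'
python3 -m pendant '[[0.4,0,0,0.003,0,0,0],[0.4,0,0,0.003,0,0,0]]'
```

```text
clock: 9.93
tcp_pos: [0.5556, -0.0285, -0.0146]
eef_rot: [0.0, 1.0, -0.022, -0.0]
force: [-0.2, 0.6, -0.5]
width: 0.0448
grasp_force: 61.7
clock: 10.3
tcp_pos: [0.5562, -0.0277, -0.0195]
eef_rot: [0.0, 1.0, -0.022, 0.0]
force: [-0.4, 0.2, -0.5]
width: 0.045
grasp_force: 61.7
clock: 10.55
tcp_pos: [0.5557, -0.0275, -0.023]
eef_rot: [0.0, 1.0, -0.022, -0.0]
force: [-1.1, 0.1, -0.9]
width: 0.0449
grasp_force: 61.7
```

```bash
python3 -m pendant '[[0.4,0,0,0.002,0,0,0],[0.4,0,0,0.002,0,0,0]]'
python3 -m pendant '[[0.4,0,0,0.0015,0,0,0],[0.4,0,0,0.0015,0,0,0]]'
python3 -m pendant '[[0.4,0,0,0.001,0,0,0],[0.4,0,0,0.001,0,0,0]]'
```

```text
clock: 10.8
tcp_pos: [0.5556, -0.0275, -0.0251]
eef_rot: [-0.0, 1.0, -0.022, -0.0]
force: [0.3, 0.1, 0.1]
width: 0.0448
grasp_force: 61.7
clock: 11.05
tcp_pos: [0.5557, -0.0276, -0.0266]
eef_rot: [-0.0, 1.0, -0.022, -0.0]
force: [0.5, -0.8, -1.1]
width: 0.0445
grasp_force: 61.7
clock: 11.3
tcp_pos: [0.5557, -0.0275, -0.0276]
eef_rot: [-0.0, 1.0, -0.022, -0.0]
force: [-0.4, 0.4, -1.1]
width: 0.0447
grasp_force: 61.7
```

```bash
for i in 1; do python3 -m pendant '[[0.4,0,0,0.001,0,0,0],[0.4,0,0,0.001,0,0,0]]'|grep -E "tcp|force:"; done
python3 -m pendant '[[0.4,0,0,0.001,0,0,0],[0.4,0,0,0.001,0,0,0]]'|grep -E "tcp|force:"
```

```text
tcp_pos: [0.5559, -0.0276, -0.0282]
force: [-0.6, 0.3, 2.3]
grasp_force: 63.3
tcp_pos: [0.5559, -0.0276, -0.0283]
force: [-5.3, 0.9, 12.8]
grasp_force: 68.3
```

Contact on the felt at a reading of -0.028. I'll ease off 1 mm, release, lift clear and check.

```bash
python3 -m pendant '[[0.4,0,0,-0.001,0,0,0],[0.55,0,0,-0.001,0,0,0],[0.75,0,0,-0.001,0,0,0],[0.75,0,0,-0.001,0,0,0],[0.75,0,0,-0.001,0,0,0]]'
python3 -m pendant '[[0.75,0,0,-0.02,0,0,0],[0.75,0,0,-0.05,0,0,0],[0.75,0,0,-0.1,0,0,0],[0,-0.05,0,-0.14,0,0,0],[0,-0.11,0,-0.15,0,0,0]]'
python3 -m pendant '[[0,-0.05,0,0,0,0,0],[0,-0.11,0,0,0,0,0],[0,-0.11,0,0,0,0,0]]'
python3 - <<'E'
from h import *; from bench import env,grab_frame
f=grab_frame("top"); np.savez("t3.npz",**f)
cv2.imwrite("pics/t3.png",cv2.resize(f["img"][180:300,230:430],None,fx=4,fy=4,interpolation=cv2.INTER_CUBIC)[:,:,::-1])
E
```

```text
clock: 12.42
tcp_pos: [0.5557, -0.0276, -0.0286]
eef_rot: [-0.0, 1.0, -0.022, -0.0]
force: [-0.0, 0.3, 0.5]
width: 0.0645
grasp_force: 0.0
clock: 13.05
tcp_pos: [0.4477, -0.0237, 0.1259]
eef_rot: [0.001, 1.0, -0.021, 0.004]
force: [-0.1, -0.6, 0.6]
width: 0.0281
grasp_force: 0.0
clock: 13.42
tcp_pos: [0.3325, -0.017, 0.1217]
eef_rot: [0.0, 1.0, -0.022, 0.0]
force: [0.6, -0.8, -0.4]
width: 0.0002
grasp_force: 0.0
```

View pics/t3.png

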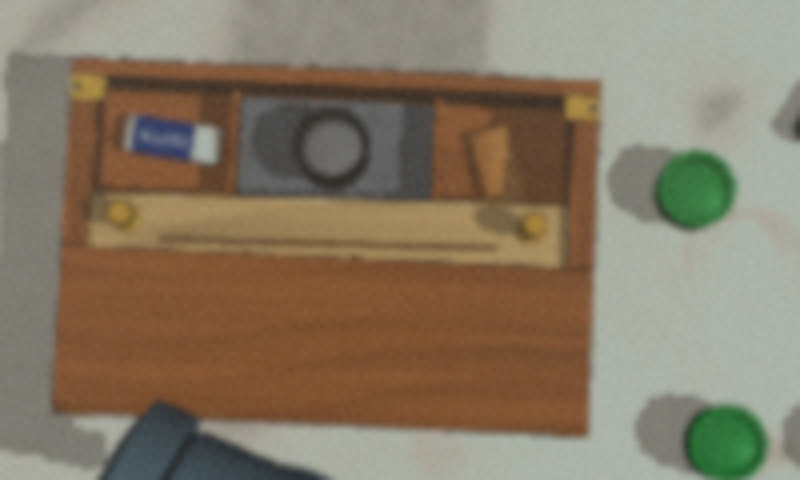

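The loupe stands in the bay at crop (332,146). The eraser at (170,140) is untouched. Knobs are at crop (121,213) and (533,226).

```bash
cat > look.py <<'E'
from h import *
from scipy.spatial.transform import Rotation
def fit(f,px):
    W=ray(f,px,.058)[:,:2]
    m=np.array([[.098,.1575],[.098,-.1575],[-.113,-.1575],[-.113,.1575]])
    A=m-m.mean(0);B=W-W.mean(0); yaw=np.arctan2((A[:,0]*B[:,1]-A[:,1]*B[:,0]).sum(),(A*B).sum())
    R=Rotation.from_euler("z",yaw).as_matrix()[:2,:2]; return R,W.mean(0)-R@m.mean(0),yaw,(W-m@R.T-W.mean(0)+R@m.mean(0))
E
python3 - <<'E'
from look import *; from bench import env
f=dict(np.load("t3.npz")); c=lambda L:np.array(L)/4+[230-.4,180-.4]
R,o,yaw,res=fit(f,c([[72,58],[602,82],[589,435],[52,412]])); print(yaw,o,np.round(res*1e3,1).tolist())
np.savez("case.npz",R=R,o=o,yaw=yaw)
for n,p,z in(("L",[121,212],.081),("R",[534,225],.081),("edgeL",[92,192],.051),("edgeR",[565,205],.051),("farwL",[105,90],.058),("farwR",[565,108],.058),("loupe",[332,146],.038)):
    w=ray(f,c([p]),z)[:,:2]; print(n,w.round(4),((w-o)@R).round(4))
s=env.state()
for y in(.12,-.12):
    print(go(s,[*(R@[-.03,y]+o),.036],yaw))
print(((s["tcp_pos"][:2]-o)@R))
E
```

```text
-0.044418501023182295 [ 0.5012482  -0.02450615] [[-0.7, -0.1], [-1.6, 0.5], [1.5, 0.9], [0.8, -1.2]]
L [[0.5108 0.0945]] [[0.0043 0.1194]]
R [[ 0.5031 -0.1433]] [[ 0.0071 -0.1186]]
edgeL [[0.5262 0.1164]] [[0.0187 0.1419]]
edgeR [[ 0.5182 -0.1638]] [[ 0.0231 -0.1384]]
farwL [[0.5862 0.1085]] [[0.0789 0.1366]]
farwR [[ 0.575  -0.1637]] [[ 0.0799 -0.1358]]
loupe [[ 0.5555 -0.0254]] [[0.0543 0.0015]]
(array([ 0.1357, -0.121 ,  0.0871]), array([ 0.0014, -0.0038,  0.0004]))
(array([0.1355, 0.119 , 0.0874]), array([ 0.0014, -0.0038,  0.0004]))
[-0.16593105 -0.00092206]
```

```bash
python3 -m pendant '[[0,0.05,-0.03,0,0,0,0],[0,0.1,-0.08,0,0,0,0],[0,0.134,-0.121,0.03,0,0,0],[0,0.134,-0.121,0.06,0,0,0],[0,0.134,-0.121,0.08,0,0,0]]'
python3 -m pendant '[[0,0,0,0.006,0,0,0],[0,0,0,0.006,0,0,0]]'
python3 - <<'E'
from h import *; from bench import env,grab_frame
s=env.state(); k=np.load("case.npz"); print((s["tcp_pos"][:2]-k["o"])@k["R"])
f=grab_frame("side"); print(proj(f,s["tcp_pos"])); u,v=proj(f,s["tcp_pos"]+[0,0,.03])[0].astype(int)
c=f["img"][v-50:v+50,u-65:u+65]; cv2.imwrite("pics/s4.png",cv2.resize(c,None,fx=6,fy=6,interpolation=cv2.INTER_CUBIC)[:,:,::-1]); print(u-65,v-50)
P=cloud(f)
for r in range(v-14,v+10,2): print(r,P[r,u-8:u+9:4,2].round(3),P[r,u,:2].round(3))
E
```

```text
clock: 14.1
tcp_pos: [0.4764, 0.0982, 0.0401]
eef_rot: [-0.0, 1.0, -0.021, -0.0]
force: [-0.3, 0.4, 0.2]
width: 0.0005
grasp_force: 0.0
clock: 14.35
tcp_pos: [0.476, 0.097, 0.0358]
eef_rot: [-0.0, 1.0, -0.022, 0.0]
force: [-0.3, -0.2, 0.6]
width: -0.0001
grasp_force: 0.0
[-0.03062975  0.12025837]
[[289.72086095 283.93566338]]
224 225
261 [0.153 0.131 0.139 0.122 0.05 ] [0.458 0.118]
263 [0.146 0.119 0.129 0.116 0.053] [0.46  0.115]
265 [0.141 0.132 0.124 0.109 0.051] [0.46  0.116]
267 [0.135 0.119 0.11  0.099 0.057] [0.465 0.11 ]
269 [0.075 0.116 0.101 0.095 0.057] [0.467 0.107]
271 [0.07  0.096 0.094 0.085 0.055] [0.467 0.108]
273 [0.066 0.084 0.082 0.077 0.056] [0.471 0.103]
275 [0.053 0.078 0.084 0.075 0.055] [0.465 0.113]
277 [0.053 0.056 0.074 0.056 0.058] [0.467 0.109]
279 [0.051 0.055 0.06  0.056 0.055] [0.472 0.103]
281 [0.057 0.061 0.056 0.055 0.06 ] [0.471 0.106]
283 [0.056 0.059 0.059 0.057 0.056] [0.463 0.116]
```

View pics/s4.png

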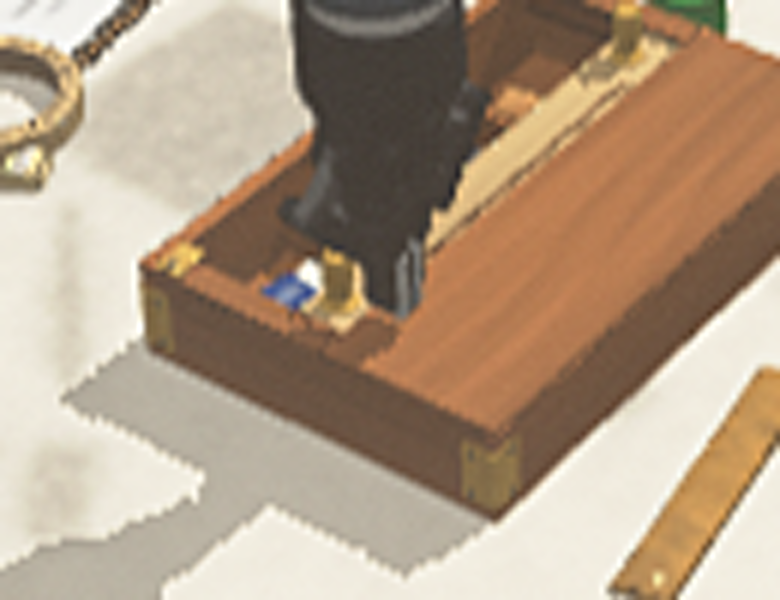

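The shut fingertips are just behind the left knob (knob at crop (340,280)), with tip z about 0.07. Advancing.

```bash
python3 -m pendant '[[0,0.006,0,0.002,0,0,0],[0,0.011,0,0.003,0,0,0],[0,0.013,0,0.003,0,0,0],[0,0.015,0,0.003,0,0,0]]' | grep -E "clock|tcp|^force"
python3 -m pendant '[[0,0.002,0,0,0,0,0],[0,0.004,0,0,0,0,0],[0,0.006,0,0,0,0,0]]' | grep -E "clock|tcp|^force"
```

```text
clock: 14.9
tcp_pos: [0.4903, 0.0963, 0.0327]
force: [-1.1, -0.4, 0.5]
clock: 15.28
tcp_pos: [0.4953, 0.0962, 0.0322]
force: [-3.3, 0.0, -0.3]
```

```bash
python3 -m pendant '[[0,0.002,0,0,0,0,0],[0,0.004,0,0,0,0,0],[0,0.006,0,0,0,0,0],[0,0.008,0,0,0,0,0]]' | grep -E "clock|tcp|^force"
python3 -m pendant '[[0,0.002,0,0,0,0,0],[0,0.004,0,0,0,0,0]]' | grep -E "clock|tcp|^force"
python3 - <<'E'
from h import *; from bench import env,grab_frame
s=env.state(); k=np.load("case.npz"); print("tcp case",(s["tcp_pos"][:2]-k["o"])@k["R"])
f=grab_frame("top"); P=cloud(f); C=(P[...,:2]-k["o"])@k["R"]
m=(P[...,2]>.062)&(P[...,2]<.095)&(abs(C[...,1]+.12)<.015)&(C[...,0]>-.02)&(C[...,0]<.09); 
print("R knob",m.sum(),np.median(C[m],0) if m.sum() else 0)
E
```

```text
clock: 15.78
tcp_pos: [0.5033, 0.0957, 0.0323]
force: [-6.4, -0.7, 2.3]
clock: 16.02
tcp_pos: [0.5064, 0.0954, 0.0321]
force: [-6.4, -2.5, 2.5]
tcp case [-0.00015505  0.12005858]
R knob 40 [ 0.01043963 -0.12059048]
```

```bash
python3 -m pendant '[[0,-0.02,0,0,0,0,0],[0,-0.02,0.06,0,0,0,0],[0,-0.02,0.12,0,0,0,0],[0,-0.02,0.18,0,0,0,0],[0,-0.02,0.24,0,0,0,0]]' | grep -E "clock|tcp|^force"
python3 -m pendant '[[0,0,0,0,0,0,0],[0,0.004,0,0,0,0,0],[0,0.008,0,0,0,0,0],[0,0.010,0,0,0,0,0],[0,0.012,0,0,0,0,0]]' | grep -E "clock|tcp|^force"
python3 - <<'E'
from h import *; from bench import env
s=env.state(); k=np.load("case.npz"); print("tcp case",(s["tcp_pos"][:2]-k["o"])@k["R"])
E
```

```text
clock: 16.7
tcp_pos: [0.4787, -0.1458, 0.0333]
force: [1.3, 0.5, -0.3]
clock: 17.32
tcp_pos: [0.4899, -0.1428, 0.0325]
force: [-2.1, 1.2, 1.0]
tcp case [-0.0060676  -0.11872874]
```

```bash
python3 -m pendant '[[0,0.003,0,0,0,0,0],[0,0.006,0,0,0,0,0],[0,0.009,0,0,0,0,0],[0,0.011,0,0,0,0,0]]' | grep -E "clock|tcp|^force"
python3 -m pendant '[[0,0.002,0,0,0,0,0],[0,0.004,0,0,0,0,0]]' | grep -E "clock|tcp|^force"
python3 - <<'E'
from h import *; from bench import env,grab_frame
s=env.state(); k=np.load("case.npz"); print("tcp case",(s["tcp_pos"][:2]-k["o"])@k["R"])
f=grab_frame("top"); P=cloud(f); C=(P[...,:2]-k["o"])@k["R"]
m=(P[...,2]>.062)&(P[...,2]<.095)&(abs(C[...,1]-.12)<.015)&(C[...,0]>-.02)&(C[...,0]<.09); 
print("L knob",m.sum(),np.median(C[m],0) if m.sum() else 0)
E
```

```text
clock: 17.82
tcp_pos: [0.5009, -0.1443, 0.0324]
force: [-1.5, 0.2, -0.8]
clock: 18.08
tcp_pos: [0.5038, -0.1442, 0.0323]
force: [-5.4, 0.9, 2.5]
tcp case [ 0.00788669 -0.11947369]
L knob 41 [0.01957048 0.1179403 ]
```

```bash
python3 -m pendant '[[0,-0.016,0,0,0,0,0],[0,-0.016,-0.06,0,0,0,0],[0,-0.016,-0.12,0,0,0,0],[0,-0.016,-0.18,0,0,0,0],[0,-0.016,-0.24,0,0,0,0]]' | grep -E "clock|tcp|^force"
python3 -m pendant '[[0,0,0,0,0,0,0],[0,0.004,0,0,0,0,0],[0,0.007,0,0,0,0,0],[0,0.009,0,0,0,0,0],[0,0.012,0,0,0,0,0]]' | grep -E "clock|tcp|^force"
python3 -m pendant '[[0,0.003,0,0,0,0,0],[0,0.006,0,0,0,0,0],[0,0.009,0,0,0,0,0],[0,0.012,0,0,0,0,0]]' | grep -E "clock|tcp|^force"
python3 - <<'E'
from h import *; from bench import env
s=env.state(); k=np.load("case.npz"); print("tcp case",(s["tcp_pos"][:2]-k["o"])@k["R"])
E
```

```text
clock: 18.75
tcp_pos: [0.5005, 0.0978, 0.0334]
force: [1.7, -0.5, -0.0]
clock: 19.38
tcp_pos: [0.5109, 0.0945, 0.0324]
force: [-2.1, -0.1, 1.3]
clock: 19.88
tcp_pos: [0.5229, 0.095, 0.0324]
force: [-5.2, -2.0, -0.5]
tcp case [0.01627848 0.12033742]
```

```bash
python3 -m pendant '[[0,-0.016,0,0,0,0,0],[0,-0.016,0.06,0,0,0,0],[0,-0.016,0.12,0,0,0,0],[0,-0.016,0.18,0,0,0,0],[0,-0.016,0.24,0,0,0,0]]' | grep -E "clock|tcp|^force"
python3 -m pendant '[[0,0,0,0,0,0,0],[0,0.004,0,0,0,0,0],[0,0.007,0,0,0,0,0],[0,0.009,0,0,0,0,0],[0,0.012,0,0,0,0,0]]' | grep -E "clock|tcp|^force"
python3 -m pendant '[[0,0.003,0,0,0,0,0],[0,0.006,0,0,0,0,0],[0,0.009,0,0,0,0,0],[0,0.012,0,0,0,0,0]]' | grep -E "clock|tcp|^force"
python3 - <<'E'
from h import *; from bench import env
s=env.state(); k=np.load("case.npz"); print("tcp case",(s["tcp_pos"][:2]-k["o"])@k["R"])
E
```

```text
clock: 20.5
tcp_pos: [0.4976, -0.1464, 0.0333]
force: [0.7, -0.1, 0.3]
clock: 21.12
tcp_pos: [0.5082, -0.1434, 0.0323]
force: [-3.3, 0.7, 0.8]
clock: 21.62
tcp_pos: [0.5199, -0.1449, 0.0322]
force: [-7.0, 2.1, 3.1]
tcp case [ 0.02398408 -0.11944985]
```

Right is at 24 on the TCP scale, with home at about 54.5. Next, left to 32 and then right to 38.

```bash
python3 -m pendant '[[0,-0.016,0,0,0,0,0],[0,-0.016,-0.06,0,0,0,0],[0,-0.016,-0.12,0,0,0,0],[0,-0.016,-0.18,0,0,0,0],[0,-0.016,-0.24,0,0,0,0]]' | grep -E "clock|tcp|^force"
python3 -m pendant '[[0,0,0,0,0,0,0],[0,0.004,0,0,0,0,0],[0,0.007,0,0,0,0,0],[0,0.009,0,0,0,0,0],[0,0.012,0,0,0,0,0]]' | grep -E "clock|tcp|^force"
python3 -m pendant '[[0,0.003,0,0,0,0,0],[0,0.006,0,0,0,0,0],[0,0.009,0,0,0,0,0],[0,0.012,0,0,0,0,0]]' | grep -E "clock|tcp|^force"
python3 - <<'E'
from h import *; from bench import env
s=env.state(); k=np.load("case.npz"); print("tcp case",(s["tcp_pos"][:2]-k["o"])@k["R"])
E
```

```text
clock: 22.25
tcp_pos: [0.5165, 0.097, 0.0333]
force: [0.8, -0.6, -1.3]
clock: 22.88
tcp_pos: [0.5268, 0.0938, 0.0324]
force: [-3.5, -0.4, 1.3]
clock: 23.38
tcp_pos: [0.5388, 0.0943, 0.0324]
force: [-5.8, -1.7, 1.4]
tcp case [0.03228332 0.120359  ]
```

```bash
python3 -m pendant '[[0,-0.016,0,0,0,0,0],[0,-0.016,0.06,0,0,0,0],[0,-0.016,0.12,0,0,0,0],[0,-0.016,0.18,0,0,0,0],[0,-0.016,0.24,0,0,0,0]]' | grep -E "clock|tcp|^force"
python3 -m pendant '[[0,0,0,0,0,0,0],[0,0.004,0,0,0,0,0],[0,0.007,0,0,0,0,0],[0,0.009,0,0,0,0,0],[0,0.012,0,0,0,0,0]]' | grep -E "clock|tcp|^force"
python3 -m pendant '[[0,0.003,0,0,0,0,0],[0,0.006,0,0,0,0,0],[0,0.009,0,0,0,0,0],[0,0.011,0,0,0,0,0]]' | grep -E "clock|tcp|^force"
python3 - <<'E'
from h import *; from bench import env
s=env.state(); k=np.load("case.npz"); print("tcp case",(s["tcp_pos"][:2]-k["o"])@k["R"])
E
```

```text
clock: 24.0
tcp_pos: [0.5137, -0.1471, 0.0333]
force: [1.1, 0.9, 0.4]
clock: 24.62
tcp_pos: [0.5242, -0.1442, 0.0323]
force: [-3.8, 0.2, 1.2]
clock: 25.12
tcp_pos: [0.5352, -0.1457, 0.0323]
force: [-6.3, 0.8, 2.9]
tcp case [ 0.03930611 -0.11958968]
```

```bash
python3 -m pendant '[[0,-0.016,0,0,0,0,0],[0,-0.016,-0.06,0,0,0,0],[0,-0.016,-0.12,0,0,0,0],[0,-0.016,-0.18,0,0,0,0],[0,-0.016,-0.24,0,0,0,0]]' | grep -E "clock|tcp|^force"
python3 -m pendant '[[0,0,0,0,0,0,0],[0,0.004,0,0,0,0,0],[0,0.007,0,0,0,0,0],[0,0.009,0,0,0,0,0],[0,0.012,0,0,0,0,0]]' | grep -E "clock|tcp|^force"
python3 -m pendant '[[0,0.002,0,0,0,0,0],[0,0.004,0,0,0,0,0],[0,0.006,0,0,0,0,0],[0,0.008,0,0,0,0,0]]' | grep -E "clock|tcp|^force"
python3 - <<'E'
from h import *; from bench import env
s=env.state(); k=np.load("case.npz"); print("tcp case",(s["tcp_pos"][:2]-k["o"])@k["R"])
E
```

```text
clock: 25.75
tcp_pos: [0.5314, 0.0964, 0.0333]
force: [0.5, -0.1, -0.6]
clock: 26.38
tcp_pos: [0.542, 0.0931, 0.0324]
force: [-2.3, -0.7, 1.4]
clock: 26.88
tcp_pos: [0.55, 0.0939, 0.0324]
force: [-1.5, -0.4, -0.5]
tcp case [0.04349592 0.12045543]
```

```bash
python3 -m pendant '[[0,0.0015,0,0,0,0,0],[0,0.003,0,0,0,0,0]]' | grep -E "clock|tcp|^force"
python3 - <<'E'
from h import *; from bench import env
s=env.state(); k=np.load("case.npz"); print("tcp case",(s["tcp_pos"][:2]-k["o"])@k["R"])
E
```

```text
clock: 27.12
tcp_pos: [0.5523, 0.0938, 0.0324]
force: [-6.3, -0.8, 2.4]
tcp case [0.04578495 0.12044348]
```

```bash
python3 -m pendant '[[0,-0.016,0,0,0,0,0],[0,-0.016,0.06,0,0,0,0],[0,-0.016,0.12,0,0,0,0],[0,-0.016,0.18,0,0,0,0],[0,-0.016,0.24,0,0,0,0]]' | grep -E "clock|tcp|^force"
python3 -m pendant '[[0,0,0,0,0,0,0],[0,0.004,0,0,0,0,0],[0,0.007,0,0,0,0,0],[0,0.009,0,0,0,0,0],[0,0.011,0,0,0,0,0]]' | grep -E "clock|tcp|^force"
python3 -m pendant '[[0,0.002,0,0,0,0,0],[0,0.004,0,0,0,0,0],[0,0.006,0,0,0,0,0],[0,0.0075,0,0,0,0,0]]' | grep -E "clock|tcp|^force"
python3 - <<'E'
from h import *; from bench import env
s=env.state(); k=np.load("case.npz"); print("tcp case",(s["tcp_pos"][:2]-k["o"])@k["R"])
E
```

```text
clock: 27.75
tcp_pos: [0.5277, -0.1478, 0.0334]
force: [-0.1, -0.4, -0.6]
clock: 28.38
tcp_pos: [0.5375, -0.1448, 0.0324]
force: [-3.5, 0.2, 1.4]
clock: 28.88
tcp_pos: [0.5432, -0.1459, 0.0319]
force: [-10.1, 0.5, 4.6]
tcp case [ 0.04734172 -0.11940604]
```

```bash
python3 -m pendant '[[0,0.001,0,0,0,0,0],[0,0.002,0,0,0,0,0]]' | grep -E "clock|tcp|^force"
python3 - <<'E'
from h import *; from bench import env
s=env.state(); k=np.load("case.npz"); print("tcp case",(s["tcp_pos"][:2]-k["o"])@k["R"])
E
```

```text
clock: 29.12
tcp_pos: [0.5447, -0.1461, 0.0318]
force: [-10.5, 0.1, 5.1]
tcp case [ 0.0487641  -0.11952899]
```

```bash
python3 -m pendant '[[0,-0.016,0,0,0,0,0],[0,-0.016,-0.06,0,0,0,0],[0,-0.016,-0.12,0,0,0,0],[0,-0.016,-0.18,0,0,0,0],[0,-0.016,-0.24,0,0,0,0]]' | grep -E "clock|tcp|^force"
python3 -m pendant '[[0,0,0,0,0,0,0],[0,0.004,0,0,0,0,0],[0,0.007,0,0,0,0,0],[0,0.009,0,0,0,0,0],[0,0.011,0,0,0,0,0]]' | grep -E "clock|tcp|^force"
python3 -m pendant '[[0,0.0015,0,0,0,0,0],[0,0.003,0,0,0,0,0],[0,0.0045,0,0,0,0,0]]' | grep -E "clock|tcp|^force"
python3 - <<'E'
from h import *; from bench import env
s=env.state(); k=np.load("case.npz"); print("tcp case",(s["tcp_pos"][:2]-k["o"])@k["R"])
E
```

```text
clock: 29.75
tcp_pos: [0.5429, 0.0959, 0.0332]
force: [1.0, -0.0, 0.8]
clock: 30.38
tcp_pos: [0.5528, 0.0927, 0.0325]
force: [-0.8, -0.5, 0.1]
clock: 30.75
tcp_pos: [0.554, 0.0934, 0.0315]
force: [-8.0, -0.6, 3.2]
tcp case [0.04741503 0.12016771]
```

```bash
python3 -m pendant '[[0,0.001,0,0,0,0,0],[0,0.002,0,0,0,0,0]]' | grep -E "clock|tcp|^force"
python3 - <<'E'
from h import *; from bench import env
s=env.state(); k=np.load("case.npz"); print("tcp case",(s["tcp_pos"][:2]-k["o"])@k["R"])
E
```

```text
clock: 31.0
tcp_pos: [0.555, 0.0935, 0.0312]
force: [-12.1, -1.7, 5.5]
tcp case [0.04842017 0.12028189]
```

```bash
python3 -m pendant '[[0,0.001,0,0,0,0,0],[0,0.001,0,0,0,0,0]]' | grep -E "clock|tcp|^force"
python3 -m pendant '[[0,0.001,0,0,0,0,0],[0,0.001,0,0,0,0,0]]' | grep -E "clock|tcp|^force"
python3 - <<'E'
from h import *; from bench import env
s=env.state(); k=np.load("case.npz"); print("tcp case",(s["tcp_pos"][:2]-k["o"])@k["R"])
E
```

```text
clock: 31.25
tcp_pos: [0.5562, 0.0935, 0.0311]
force: [-10.8, -1.9, 2.4]
clock: 31.5
tcp_pos: [0.557, 0.0935, 0.0311]
force: [-9.8, -0.3, 3.3]
tcp case [0.05042616 0.12039528]
```

Moving at a steady ~10 N (the clip). I'll continue in small increments.

```bash
python3 -m pendant '[[0,0.001,0,0,0,0,0],[0,0.002,0,0,0,0,0],[0,0.002,0,0,0,0,0]]' | grep -E "clock|tcp|^force"
python3 -m pendant '[[0,0.001,0,0,0,0,0],[0,0.001,0,0,0,0,0]]' | grep -E "clock|tcp|^force"
python3 - <<'E'
from h import *; from bench import env
s=env.state(); k=np.load("case.npz"); print("tcp case",(s["tcp_pos"][:2]-k["o"])@k["R"])
E
```

```text
clock: 31.88
tcp_pos: [0.5591, 0.0936, 0.031]
force: [-9.5, 0.3, 2.5]
clock: 32.12
tcp_pos: [0.5599, 0.0935, 0.031]
force: [-9.2, 1.5, 2.3]
tcp case [0.05337926 0.12054219]
```

```bash
python3 -m pendant '[[0,0.001,0,0,0,0,0],[0,0.001,0,0,0,0,0]]' | grep -E "clock|tcp|^force"
python3 -m pendant '[[0,0.0007,0,0,0,0,0],[0,0.0007,0,0,0,0,0]]' | grep -E "clock|tcp|^force"
```

```text
clock: 32.38
tcp_pos: [0.5611, 0.0935, 0.031]
force: [-9.7, 0.7, 1.7]
clock: 32.62
tcp_pos: [0.5615, 0.0936, 0.031]
force: [-11.5, -0.3, 3.4]
```

```bash
python3 -m pendant '[[0,-0.016,0,0,0,0,0],[0,-0.016,0.06,0,0,0,0],[0,-0.016,0.12,0,0,0,0],[0,-0.016,0.18,0,0,0,0],[0,-0.016,0.24,0,0,0,0]]' | grep -E "clock|tcp|^force"
python3 -m pendant '[[0,0,0,0,0,0,0],[0,0.004,0,0,0,0,0],[0,0.006,0,0,0,0,0],[0,0.008,0,0,0,0,0],[0,0.008,0,0,0,0,0]]' | grep -E "clock|tcp|^force"
python3 -m pendant '[[0,0.001,0,0,0,0,0],[0,0.002,0,0,0,0,0],[0,0.002,0,0,0,0,0]]' | grep -E "clock|tcp|^force"
python3 - <<'E'
from h import *; from bench import env
s=env.state(); k=np.load("case.npz"); print("tcp case",(s["tcp_pos"][:2]-k["o"])@k["R"])
E
```

```text
clock: 33.25
tcp_pos: [0.5396, -0.1481, 0.0329]
force: [0.7, 0.8, 0.2]
clock: 33.88
tcp_pos: [0.5451, -0.1445, 0.0317]
force: [-9.3, -1.0, 3.1]
clock: 34.25
tcp_pos: [0.5463, -0.1443, 0.0314]
force: [-10.8, -0.6, 3.0]
tcp case [ 0.05034467 -0.11772264]
```

```bash
python3 -m pendant '[[0,0.001,0.001,0,0,0,0],[0,0.002,0.001,0,0,0,0],[0,0.002,0.001,0,0,0,0]]' | grep -E "clock|tcp|^force"
python3 -m pendant '[[0,0.001,0,0,0,0,0],[0,0.001,0,0,0,0,0]]' | grep -E "clock|tcp|^force"
python3 -m pendant '[[0,0.001,0,0,0,0,0],[0,0.001,0,0,0,0,0]]' | grep -E "clock|tcp|^force"
python3 - <<'E'
from h import *; from bench import env
s=env.state(); k=np.load("case.npz"); print("tcp case",(s["tcp_pos"][:2]-k["o"])@k["R"])
E
```

```text
clock: 34.62
tcp_pos: [0.5481, -0.1449, 0.0312]
force: [-9.6, 1.1, 2.1]
clock: 34.88
tcp_pos: [0.5491, -0.145, 0.0312]
force: [-9.9, 1.4, 3.4]
clock: 35.12
tcp_pos: [0.5502, -0.1451, 0.0311]
force: [-8.4, 0.3, 1.9]
tcp case [ 0.05427802 -0.11832108]
```

```bash
python3 -m pendant '[[0,0.001,0,0,0,0,0],[0,0.001,0,0,0,0,0]]' | grep -E "clock|tcp|^force"
python3 -m pendant '[[0,0.0008,0,0,0,0,0],[0,0.0008,0,0,0,0,0]]' | grep -E "clock|tcp|^force"
```

```text
clock: 35.38
tcp_pos: [0.5511, -0.1452, 0.0311]
force: [-9.3, 1.0, 2.4]
clock: 35.62
tcp_pos: [0.5512, -0.1452, 0.0311]
force: [-12.9, 0.5, 5.8]
```

```bash
python3 - <<'E'
from h import *; from bench import env,grab_frame
s=env.state(); k=np.load("case.npz"); print("tcp case",(s["tcp_pos"][:2]-k["o"])@k["R"])
E
python3 -m pendant '[[0,0.0008,0,0,0,0,0],[0,0.0008,0,0,0,0,0]]' | grep -E "clock|tcp|^force"
```

```text
tcp case [ 0.05523178 -0.1183553 ]
clock: 35.88
tcp_pos: [0.5512, -0.1452, 0.031]
force: [-14.2, -0.4, 6.2]
```

```bash
python3 -m pendant '[[0,0.001,0,0,0,0,0],[0,0.001,0,0,0,0,0]]' | grep -E "clock|tcp|^force"
python3 -m pendant '[[0,-0.016,0,0,0,0,0],[0,-0.016,-0.06,0,0,0,0],[0,-0.016,-0.12,0,0,0,0],[0,-0.016,-0.18,0,0,0,0],[0,-0.016,-0.24,0,0,0,0]]' | grep -E "clock|tcp|^force"
python3 -m pendant '[[0,0,0,0,0,0,0],[0,0.005,0,0,0,0,0],[0,0.009,0,0,0,0,0],[0,0.011,0,0,0,0,0],[0,0.012,0,0,0,0,0]]' | grep -E "clock|tcp|^force"
python3 - <<'E'
from h import *; from bench import env,grab_frame
s=env.state(); k=np.load("case.npz"); print("tcp case",(s["tcp_pos"][:2]-k["o"])@k["R"])
E
```

```text
clock: 36.12
tcp_pos: [0.5512, -0.1452, 0.0306]
force: [-19.1, -0.7, 6.7]
clock: 36.75
tcp_pos: [0.5511, 0.0961, 0.0328]
force: [1.7, -1.2, 0.1]
clock: 37.38
tcp_pos: [0.5614, 0.0911, 0.0318]
force: [-7.0, -0.5, 3.3]
tcp case [0.05493831 0.11818302]
```

Right is hard against the stop (19 N with no motion). I'll finish the left end the same way.

```bash
python3 -m pendant '[[0,0.001,-0.001,0,0,0,0],[0,0.001,-0.001,0,0,0,0]]' | grep -E "clock|tcp|^force"
python3 -m pendant '[[0,0.0008,0,0,0,0,0],[0,0.0008,0,0,0,0,0]]' | grep -E "clock|tcp|^force"
```

```text
clock: 37.62
tcp_pos: [0.5614, 0.0919, 0.0314]
force: [-8.5, -0.8, 2.7]
clock: 37.88
tcp_pos: [0.5617, 0.092, 0.0312]
force: [-9.6, -0.9, 3.6]
```

```bash
python3 -m pendant '[[0,0.0008,0,0,0,0,0],[0,0.0008,0,0,0,0,0]]' | grep -E "clock|tcp|^force"
```

```text
clock: 38.12
tcp_pos: [0.5617, 0.092, 0.031]
force: [-12.5, -1.5, 5.5]
```

```bash
python3 -m pendant '[[0,0.001,0,0,0,0,0],[0,0.001,0,0,0,0,0]]' | grep -E "clock|tcp|^force"
python3 -m pendant '[[0,0.0006,0,0,0,0,0],[0,0.0006,0,0,0,0,0]]' | grep -E "clock|tcp|^force"
```

```text
clock: 38.38
tcp_pos: [0.5617, 0.0921, 0.0307]
force: [-14.3, -1.1, 5.7]
clock: 38.62
tcp_pos: [0.5617, 0.0921, 0.0305]
force: [-16.5, -1.2, 6.9]
```

Left is stopped as well: 16.5 N with no motion, at the same depth (55.2). I'll re-check right in case the left push shifted it.

```bash
python3 -m pendant '[[0,-0.018,0,0,0,0,0],[0,-0.018,0.06,0,0,0,0],[0,-0.018,0.12,0,0,0,0],[0,-0.018,0.18,0,0,0,0],[0,-0.018,0.239,0,0,0,0]]' | grep -E "clock|tcp|^force"
python3 -m pendant '[[0,0,0,0,0,0,0],[0,0.005,0,0,0,0,0],[0,0.009,0,0,0,0,0],[0,0.011,0,0,0,0,0],[0,0.012,0,0,0,0,0]]' | grep -E "clock|tcp|^force"
python3 -m pendant '[[0,0.001,0,0,0,0,0],[0,0.0015,0,0,0,0,0]]' | grep -E "clock|tcp|^force"
```

```text
clock: 39.25
tcp_pos: [0.5391, -0.1482, 0.0328]
force: [0.2, -0.7, 0.0]
clock: 39.88
tcp_pos: [0.5509, -0.1444, 0.0323]
force: [-2.9, 0.5, 1.5]
clock: 40.12
tcp_pos: [0.5509, -0.1447, 0.0319]
force: [-6.4, 0.3, 2.0]
```

```bash
python3 -m pendant '[[0,0.0012,0,0,0,0,0],[0,0.0022,0,0,0,0,0],[0,0.0022,0,0,0,0,0]]' | grep -E "clock|tcp|^force"
python3 -m pendant '[[0,-0.03,0,0,0,0,0],[0,-0.06,0,-0.03,0,0,0],[0,-0.11,0,-0.07,0,0,0],[0,-0.16,0,-0.1,0,0,0],[0,-0.21,0,-0.1,0,0,0]]' | grep -E "clock|tcp|^force"
python3 - <<'E'
from h import *; from bench import env,grab_frame
f=grab_frame("top"); k=np.load("case.npz"); P=cloud(f); C=(P[...,:2]-k["o"])@k["R"]
for y in(.12,-.12):
    m=(P[...,2]>.062)&(P[...,2]<.095)&(abs(C[...,1]-y)<.015)&(C[...,0]>.03)&(C[...,0]<.1); print(y,m.sum(),np.median(C[m],0))
cv2.imwrite("pics/t5.png",cv2.resize(f["img"][180:300,230:430],None,fx=4,fy=4,interpolation=cv2.INTER_CUBIC)[:,:,::-1])
E
```

```text
clock: 40.5
tcp_pos: [0.5511, -0.1448, 0.0314]
force: [-12.8, -0.8, 4.5]
clock: 41.12
tcp_pos: [0.3457, -0.1378, 0.1351]
force: [0.5, -0.6, -0.2]
0.12 43 [0.07129908 0.11839474]
-0.12 41 [ 0.07183971 -0.12055364]
```

View pics/t5.png

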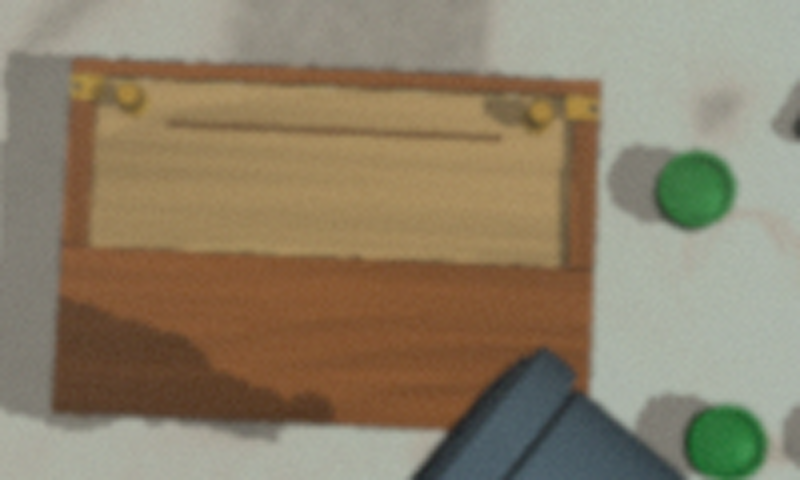

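The cover's far edge meets the far wall along its whole width, with no dark gap (crop (90,80) to (570,100)). Both knobs are level and the arm is clear, so I'm handing in.

```bash
python3 -c "
from bench import sign_off
print(sign_off())"
```

```text
the job is handed in; nothing more can be done
None
```

The job is handed in, with no verdict returned: the loupe was set down and released on the middle bay's felt, and the cover was walked shut until both ends stopped hard against the far wall, with no push reading above about 20 N.

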